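Find the stamped crate and push it into the dispatch lane

TASK

One of the two empty white crates in front of the robot carries an oval inspection stamp underneath. With the fingers, tip the crate on the robot's left onto its side so that its underside can be seen, leave it there for a moment and tip it back upright; then do the same with the one on the right. Then push the stamped crate across the table until it stands wholly inside the dispatch lane, between the two white tapes. Leave the other crate standing in its place, do not pick up or throw the crates, and disturb nothing else.

Things in the scene. Friction and masses are not known exactly. Their poses are not given: they have to be found in the camera images.
- stamped_crate: empty white plastic crate, open top, 140 (x) x 120 (y) x 130 mm high, plain upright walls 4 mm thick up to the rim, about 0.45 kg. Origin: centre of its underside, z up, x away from the robot within 0.26 rad. Has the dark oval stamp (112 x 86 mm) on its underside; stands left or right by chance. Pushed level at the rim across its 120 mm it tips about the opposite bottom edge, hardly sliding, and goes over past about 49 degrees.
- plain_crate: empty white plastic crate, open top, 140 (x) x 120 (y) x 130 mm high, plain upright walls 4 mm thick up to the rim, about 0.45 kg. Origin: centre of its underside, z up, x away from the robot within 0.26 rad. Same as the other, but its underside is bare. Either crate slides instead of tipping when pushed lower than 80 mm above the table. Lying on its side it turns up again when its upper rim is pushed level.
- stamped_corner0 (a point): bottom corner of the stamped crate, at +x +y of the crate's frame, on its underside
- stamped_corner1 (a point): bottom corner of the stamped crate, at +x -y of the crate's frame, on its underside
- stamped_corner2 (a point): bottom corner of the stamped crate, at -x -y of the crate's frame, on its underside
- stamped_corner3 (a point): bottom corner of the stamped crate, at -x +y of the crate's frame, on its underside
- dispatch_lane: the dispatch lane: two parallel strips of white tape flat on the table, each 25 mm wide and 960 mm long, running left to right beyond the crates; clear width between their inner edges 180 mm. Origin: on the table at the middle of the lane; its x points across the lane away from the robot, its y along it to the robot's left
- knife: boning knife lying flat between the two crates, along x, black handle, steel blade, 285 x 32 x 22 mm, not to be disturbed; origin on its underside
- shaker: aluminium seasoning shaker standing in the middle of the lane, diameter 66 mm, 105 mm high, not to be disturbed; origin on its underside
- sharpening_steel: sharpening steel lying left of the crates, along x, 360 mm long, 28 mm high, not to be disturbed; origin on its underside
- twine_spool: upright cone of butcher's twine in the left end of the lane, diameter 84 mm, 118 mm high, not to be disturbed; origin on its underside
- saw_guard: white plastic guard plate with two studs and a wire, lying on the right, 130 x 120 x 34 mm, not to be disturbed; origin on its underside
There are look-alikes about, which are no part of the job. Leave any turquoise look-alike of the plain_crate alone.

How it is judged:
On the way, in this order (a step that is already met when the one before it is completed fails the run):
1. the crate on the robot's left is tipped onto its side (by more than 1.4 rad) (((y of stamped_crate in the frame of dispatch_lane above 0 m and angle between stamped_crate's own z axis and vertical above 1.4 rad) or (y of plain_crate in the frame of dispatch_lane above 0 m and angle between plain_crate's own z axis and vertical above 1.4 rad))), for 0.3 s.
2. both crates stand upright again (angle between each of stamped_crate, plain_crate's own z axis and vertical below 0.05 rad), for 0.2 s.
3. the crate on the robot's right is tipped onto its side (by more than 1.4 rad) (((y of stamped_crate in the frame of dispatch_lane below 0 m and angle between stamped_crate's own z axis and vertical above 1.4 rad) or (y of plain_crate in the frame of dispatch_lane below 0 m and angle between plain_crate's own z axis and vertical above 1.4 rad))), for 0.3 s.
4. both crates stand upright again (all of step 2), for 0.2 s.
At the end, for the whole second after the job is handed in: All four bottom corners of the stamped crate lie between the inner edges of the two tapes (2 mm grace) and its middle within 380 mm of the lane's middle; both crates stand flat (within 0.05 rad) and at rest; the bare crate is within 60 mm of where it started (all of step 4 and x of stamped_corner0 in the frame of dispatch_lane between -0.092 and 0.092 m and x of stamped_corner1 in the frame of dispatch_lane between -0.092 and 0.092 m and x of stamped_corner2 in the frame of dispatch_lane between -0.092 and 0.092 m and x of stamped_corner3 in the frame of dispatch_lane between -0.092 and 0.092 m and y of stamped_crate in the frame of dispatch_lane between -0.38 and 0.38 m and distance of plain_crate from where it was at the start of the episode below 0.06 m and linear speed of each of stamped_crate, plain_crate below 0.02 m/s); the robot touches nothing.
It fails at once if a crate is turned upside down (more than 1.8 rad) (angle between any of stamped_crate, plain_crate's own z axis and vertical above 1.8 rad).
It fails at once if a crate is lifted off the table ((height (world z) of stamped_crate above 0.012 m and angle between stamped_crate's own z axis and vertical below 0.08 rad) or (height (world z) of stamped_crate above 0.028 m and angle between stamped_crate's own z axis and vertical below 0.25 rad) or (height (world z) of stamped_crate above 0.046 m and angle between stamped_crate's own z axis and vertical below 0.5 rad) or (height (world z) of stamped_crate above 0.068 m and angle between stamped_crate's own z axis and vertical below 0.9 rad) or height (world z) of any of stamped_crate, plain_crate above 0.088 m or (height (world z) of plain_crate above 0.012 m and angle between plain_crate's own z axis and vertical below 0.08 rad) or (height (world z) of plain_crate above 0.028 m and angle between plain_crate's own z axis and vertical below 0.25 rad) or (height (world z) of plain_crate above 0.046 m and angle between plain_crate's own z axis and vertical below 0.5 rad) or (height (world z) of plain_crate above 0.068 m and angle between plain_crate's own z axis and vertical below 0.9 rad)).
It fails at once if a crate is thrown or knocked over hard (turning faster than 12 rad/s or moving faster than 1 m/s) (angular speed of any of stamped_crate, plain_crate above 12 rad/s or linear speed of any of stamped_crate, plain_crate above 1 m/s).
It fails at once if a bystander is moved by more than 25 mm (distance of any of knife, shaker, sharpening_steel, twine_spool, saw_guard from where it was at the start of the episode above 0.025 m).
It also fails if it takes over 72 s, if anything falls off the work surface, if the arm or the gripper's body presses on something with over 40 N, if the wrist force passes 120 N, or if a joint passes its speed limit or range.

ROBOT

A 6-joint arm with a two-finger parallel gripper is mounted at the origin on the work surface. World frame = base frame: x ahead of the robot, y to its left, z up, the work surface at z = 0. Lengths are in m, angles in rad, forces in N, time in s.
With the tool pointing down it reaches from about 0.225 to 0.875 m from the base axis. Payload 3.4 kg.
Tool frame: the origin (TCP) lies at the very end of the fingers, on their centre line; the grasp point (between the pads) lies 19 mm behind it; z points along the fingers, y is the direction in which the jaws open and shut (so a half turn about z gives the same grasp; the last joint's range is limited). The gripper opens to 85 mm and grips with 20 to 120 N. Pads are 22 mm wide; open, the fingers measure 114 mm over their backs; the gripper's body (76 mm by 85 mm) begins 54 mm behind the grasp point. The pads swing forward as they close: fully open they stand 13 mm farther back than shut.
Start: joints at [1.161, 0.276, 1.505, -0, 1.361, -0.121], TCP at [0.164, 0.551, 0.231] pointing down, gripper open.
Joint ranges: [-2.89, 2.89], [-0.75, 2.08], [0.22, 2.7], [-1.18, 4.32], [0.11, 2.71], [-2.7, 2.7]. Speed limits (rad/s): [2.57, 2.57, 3.14, 3.14, 3.14, 3.14].

INTERFACE

Orientations are given as a unit quaternion [w, x, y, z].
In Python, from rig import manip, viewer, job gives the robot as it stands.
- The arm moves only by the shell command python3 -m crank 'ROWS' [OPENING] [FORCE]. ROWS is JSON, a list of rows, each a list of 6 numbers: the shift along the tool's x, y, z in m, then the turn, a rotation vector about the tool's x, y, z in degrees. In form: [[dx, dy, dz, rx, ry, rz], ...]. A call has 1 to 20 rows; each row is the pose to reach, as a shift and turn from the pose measured when the call began, along the tool's axes at that moment; what a row does not reach only later rows make up. A row lasts 1/8 s, in which the tool goes at most 62.5 mm and 10.7 degrees, less where a joint would pass 70% of its speed; a pose out of reach is approached as far as the arm can. A call with a gripper value outside its range is refused whole. OPENING is the opening, from 0 (shut) to 1 (fully open), set as the call begins (- or left out, the last holds). The fingers move at their own pace and stop on an object; FORCE is the grip in N (left out, the last holds). Time passes only in rows, so rows that repeat a pose let the fingers close. It gives the time, the measured TCP pose, the force and the opening at its end, in the units of the state.
- manip.get_state(): the state, without advancing time (a new reading comes with each control period).
- viewer.get_image(name): name is "side" or "top" or "wrist"; returns a dict with "frame" (420x560x3 uint8, blue, green, red), "range_z" (420x560 float32, m along the optical axis (not along the pixel's ray), 0 where there is no reading), "intrinsics" (3x3 intrinsics, pixels), "D" ([k1, k2, p1, p2, k3] as OpenCV has them; the pictures are not rectified), "world_from_camera" (4x4, takes a point from camera to world coordinates); the wrist camera has in their place "mount" (4x4, takes a point from camera to tool coordinates, whose origin is the TCP and whose axes are the flange's). Camera axes: x right, y up, looking along -z (the intrinsics and any distortion apply to the point x, -y, -z); pixel columns grow to the right and rows downward; lengths in m; the calibration is good to about 2 mm. A picture is of the moment at which its call begins: read the wrist's pose just before it.
- job.sign_off(): hands the job in, once; it reports no verdict.
The state is a dict: "clock": time; "qpos": joint angles; "qd": joint speeds; "effort": joint torques, N m; "position": TCP position; "ee_rot": TCP orientation; "contact_force": force on the tool from outside, world axes, zero at the start; "moment": the same for the moment, N m; "width": finger opening in m.
Only numpy, scipy, OpenCV 4.12 (cv2) and the standard library are available. Lean on these libraries where they do the work, as an engineer would, in place of code of your own. Each camera call takes 0.05 s, during which the arm holds its last target. There are 200 camera calls.

## Working session

There is one attempt and no reset: what is moved stays moved. The work goes in short steps, Python scripts to look and compute and a shell command to move; the robot and the scene stay as the last step left them, time stands still between calls to the robot, and variables do not carry over. Pictures are saved under pics/ and viewed, about 8 in all and at most 12, crops included, and the job is handed in when it is done.

```bash
ls; mkdir -p pics
cat > h.py <<'E'
import numpy as np, cv2
from rig import manip, viewer, job
def pts(im):
    h,w=im['range_z'].shape
    u,v=np.meshgrid(np.arange(w),np.arange(h))
    p=cv2.undistortPoints(np.stack([u,v],-1).reshape(-1,1,2).astype(float),im['intrinsics'],np.array(im['D'])).reshape(h,w,2)
    z=im['range_z']
    c=np.stack([p[...,0]*z,-p[...,1]*z,-z,np.ones_like(z)],-1)
    P=c@np.array(im['world_from_camera']).T
    P=P[...,:3]; P[z==0]=np.nan
    return P
E
python3 - <<'E'
from h import *
s=manip.get_state(); print(s)
for n in ("top","side"):
    im=viewer.get_image(n); cv2.imwrite(f"pics/{n}0.png",im['frame']); np.savez(f"{n}0.npz",**{k:np.array(v) for k,v in im.items()})
    print(np.round(im['world_from_camera'],3).tolist())
E
```

```text
pics
{'clock': 0.0, 'qpos': array([ 1.16103583e+00,  2.76623678e-01,  1.50618974e+00, -1.10075005e-06,
        1.36073097e+00, -1.21022082e-01]), 'qd': array([ 0.00058337,  0.00048593,  0.0005842 , -0.00013932,  0.0013349 ,
        0.00122909]), 'effort': array([-2.02569099e-03, -4.16791856e+01, -2.45801854e+01, -5.30884481e-04,
        1.11600247e-02,  1.73428691e-05]), 'position': array([0.16351781, 0.55066892, 0.23040083]), 'ee_rot': array([-2.55438140e-04,  1.43868045e-01,  9.89596399e-01, -9.41844298e-04]), 'contact_force': array([-0.39230004,  0.81164009, -0.2314016 ]), 'moment': array([-0.01079035, -0.02752009,  0.02499403]), 'width': 0.08551598502711563}
[[0.048, 0.978, -0.205, 0.237], [-0.999, 0.047, -0.008, -0.046], [0.002, 0.205, 0.979, 1.391], [0.0, 0.0, 0.0, 1.0]]
[[0.707, 0.523, -0.476, -0.256], [-0.708, 0.514, -0.485, -0.797], [-0.009, 0.68, 0.733, 1.18], [0.0, 0.0, 0.0, 1.0]]
```

View pics/top0.png

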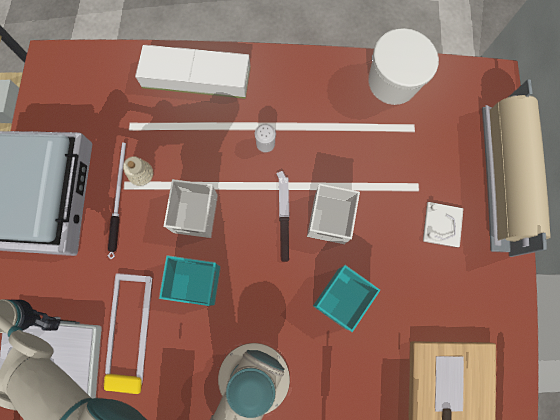

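View pics/side0.png

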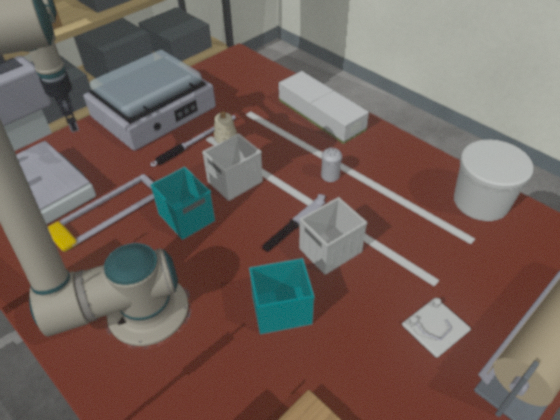

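The white crates are at top (190,208) on the left and (334,212) on the right. Look-alikes: turquoise crates at (190,281) and (348,298), a white box at (192,70), a white tub at (403,65) and the white guard at (443,224). The two white open crates either side of the knife (284,215) are the right ones.

```bash
cat >> h.py <<'E'
def crates(im,lo=.122,hi=.14):
    P=pts(im); f=im['frame'].astype(int); sat=f.max(2)-f.min(2)
    out=[]
    m=(sat<40)&(P[...,2]>lo)&(P[...,2]<hi)&(P[...,0]>.25)&(P[...,0]<.85)&(abs(P[...,1])<.45)
    n,l,st,_=cv2.connectedComponentsWithStats(cv2.dilate(m.astype(np.uint8),np.ones((3,3))))
    for i in range(1,n):
        q=P[(l==i)&m]
        if len(q)<60: continue
        out.append((st[i][:4],len(q),cv2.minAreaRect((q[:,:2]*1000).astype(np.float32)),np.median(q[:,2])))
    return out
E
python3 - <<'E'
from h import *
im=dict(np.load("top0.npz")); P=pts(im); f=im['frame'].astype(int)
for c in crates(im): print(c, np.round(cv2.boxPoints(c[2])).tolist())
print("table z",np.nanmedian(P[300:320,230:300,2]))
sat=f.max(2)-f.min(2)
def bb(n,u0,u1,v0,v1,zlo,zhi,s=None):
    p=P[v0:v1,u0:u1]; m=(p[...,2]>zlo)&(p[...,2]<zhi)
    if s: m&=(f[v0:v1,u0:u1].min(2)>s)
    q=p[m]; print(n,len(q),np.round(np.nanpercentile(q,[1,99],axis=0),3).tolist(), np.round(cv2.minAreaRect((q[:,:2]*1000).astype(np.float32)),0) if 0 else cv2.minAreaRect((q[:,:2]*1000).astype(np.float32)))
bb('knife',268,300,165,265,.006,.05)
bb('shaker',250,282,115,158,.08,.13)
bb('steel',104,130,140,262,.008,.05)
bb('spool',120,160,150,190,.03,.14)
bb('guard',420,468,198,250,.006,.05)
bb('turqL',155,222,250,310,.1,.16); bb('turqR',310,385,258,335,.1,.16)
bb('tapefar',125,420,118,136,-.01,.006,180)
bb('tapenear',120,160,178,195,-.01,.006,180)
bb('tapenear',365,420,178,195,-.01,.006,180)
E
```

```text
(array([162, 178,  52,  56], dtype=int32), 389, ((494.32183837890625, 213.37940979003906), (122.27490234375, 144.74142456054688), 85.66100311279297), np.float64(0.13004830637260856)) [[418.0, 158.0], [562.0, 147.0], [571.0, 269.0], [427.0, 280.0]]
(array([309, 183,  52,  58], dtype=int32), 370, ((498.216064453125, -212.54046630859375), (123.55599212646484, 143.74972534179688), 80.97633361816406), np.float64(0.1297187918414413)) [[418.0, -262.0], [560.0, -285.0], [579.0, -163.0], [437.0, -140.0]]
table z 0.0008131721649043966
knife 915 [[0.356, -0.112, 0.006], [0.651, -0.024, 0.025]] ((506.489013671875, -66.36138153076172), (319.0841979980469, 99.56759643554688), 2.105271339416504)
shaker 361 [[0.707, -0.029, 0.082], [0.768, 0.034, 0.11]] ((739.0178833007812, 3.516643524169922), (64.4295654296875, 64.52522277832031), 18.732574462890625)
steel 678 [[0.343, 0.449, 0.009], [0.71, 0.48, 0.034]] ((523.6775512695312, 469.24749755859375), (384.6244812011719, 79.96991729736328), 0.5991738438606262)
spool 561 [[0.578, 0.363, 0.031], [0.642, 0.429, 0.121]] ((611.8781127929688, 396.8523254394531
[... 333 characters left out ...]
6953, 121.53705596923828), 85.5698013305664)
turqR 518 [[0.164, -0.341, 0.101], [0.337, -0.172, 0.136]] ((250.84710693359375, -256.5210266113281), (123.28040313720703, 144.4084014892578), 56.30984115600586)
tapefar 1575 [[0.773, -0.486, -0.006], [0.831, 0.456, 0.006]] ((801.7596435546875, -14.686492919921875), (27.645978927612305, 960.4265747070312), 2.432300567626953)
tapenear 184 [[0.567, 0.339, -0.006], [0.591, 0.456, 0.005]] ((579.3751831054688, 398.2309875488281), (22.709754943847656, 119.17547607421875), 2.4863314628601074)
tapenear 374 [[0.601, -0.499, -0.005], [0.629, -0.327, 0.006]] ((613.4329223632812, -414.08941650390625), (25.435649871826172, 175.8245391845703), 2.55492901802063)
```

Measurements agree with the given sizes (rims 122x144 mm at z 0.130, lane 180 mm clear). Lane centre is at about (0.699,-0.015), tilted 2.4°. I will tip both crates toward -y, which leaves room. Next I work out the tool-axis shift to the approach pose.

```bash
cat >> h.py <<'E'
from scipy.spatial.transform import Rotation as Ro
def R_of(s): 
    q=s['ee_rot']; return Ro.from_quat([q[1],q[2],q[3],q[0]])
def to(p,jaw):  # jaw: world angle (deg) of tool y, tool down; prints shift in tool mm and rotvec deg
    s=manip.get_state(); R=R_of(s); a=np.radians(jaw)
    y=np.array([np.cos(a),np.sin(a),0]); z=np.array([0,0,-1.]); x=np.cross(y,z)
    T=Ro.from_matrix(np.stack([x,y,z],1))
    print('shift mm',np.round(1000*R.inv().apply(np.array(p)-s['position']),1),'rot',np.round((R.inv()*T).as_rotvec(degrees=True),1))
def fr(c,yaw,u,v,z):
    a=np.radians(yaw); return [c[0]+u*np.cos(a)-v*np.sin(a),c[1]+u*np.sin(a)+v*np.cos(a),z]
E
python3 - <<'E'
from h import *
to(fr((.494,.213),-4.3,0,.10,.231),-4.3); to(fr((.494,.213),-4.3,0,.10,.115),-4.3)
im=viewer.get_image("wrist"); print(np.round(im['mount'],3).tolist(),np.round(im['intrinsics']).tolist())
E
```

```text
shift mm [-3.917e+02 -1.320e+02 -3.000e-01] rot [-0.1  0.1 77.8]
shift mm [-391.8 -131.8  115.7] rot [-0.1  0.1 77.8]
[[-0.0, 0.956, 0.293, 0.074], [1.0, 0.001, -0.0, -0.0], [-0.0, 0.293, -0.956, -0.141], [0.0, 0.0, 0.0, 1.0]] [[296.0, 0.0, 274.0], [0.0, 296.0, 210.0], [0.0, 0.0, 1.0]]
```

```bash
python3 -m crank '[[-0.05,-0.016,0,0,0,9.7],[-0.1,-0.033,0,0,0,19.5],[-0.15,-0.05,0,0,0,29],[-0.2,-0.067,0,0,0,39],[-0.25,-0.084,0,0,0,48.6],[-0.3,-0.1,0,0,0,58],[-0.345,-0.116,0,0,0,68],[-0.391,-0.132,0.02,0,0,77.8],[-0.391,-0.132,0.07,0,0,77.8],[-0.391,-0.132,0.1157,0,0,77.8],[-0.391,-0.132,0.1157,0,0,77.8],[-0.391,-0.132,0.1157,0,0,77.8]]' 0.6
python3 - <<'E'
from h import *
c=(.494,.213);to(fr(c,-4.3,0,.10,.115),-4.3)
im=viewer.get_image("side"); cv2.imwrite("pics/side1.png",im['frame'][60:340,60:460])
E
```

```text
clock: 1.65
position: [0.5017, 0.3134, 0.1164]
ee_rot: [0.001, 0.733, 0.68, 0.0]
contact_force: [0.3, -0.1, 0.9]
width: 0.0511
shift mm [-0.7 -0.2  1.4] rot [ 0.1  0.  -0. ]
```

View pics/side1.png

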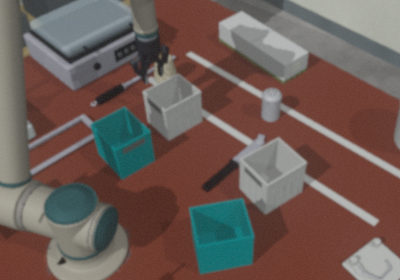

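The fingers stand beside the left crate's outer wall, crop (160,70). Tipping it now.

```bash
python3 -m crank '[[-0.015,0,0,0,0,0],[-0.026,0,0,0,0,0],[-0.034,0,-0.002,0,0,0],[-0.043,0,-0.008,0,0,0],[-0.052,0,-0.014,0,0,0],[-0.064,0,-0.021,0,0,0],[-0.077,0,-0.026,0,0,0],[-0.09,0,-0.030,0,0,0],[-0.104,0,-0.034,0,0,0],[-0.114,0,-0.036,0,0,0],[-0.124,0,-0.038,0,0,0],[-0.132,0,-0.040,0,0,0],[-0.14,0,-0.042,0,0,0],[-0.147,0,-0.043,0,0,0],[-0.154,0,-0.044,0,0,0],[-0.161,0,-0.045,0,0,0],[-0.165,0,-0.045,0,0,0]]'
python3 - <<'E'
from h import *
im=viewer.get_image("top"); cv2.imwrite("pics/top2.png",im['frame'][100:340,90:400])
P=pts(im); q=P[178:250,150:300].reshape(-1,3); q=q[(q[:,2]>.07)&(q[:,2]<.128)]; print(len(q),np.nanpercentile(q,[2,98],axis=0).round(3).tolist())
E
```

```text
clock: 3.82
position: [0.4894, 0.1486, 0.1619]
ee_rot: [0.001, 0.733, 0.68, 0.001]
contact_force: [-0.0, 0.2, -0.4]
width: 0.0511
815 [[0.414, 0.05, 0.071], [0.554, 0.227, 0.126]]
```

View pics/top2.png

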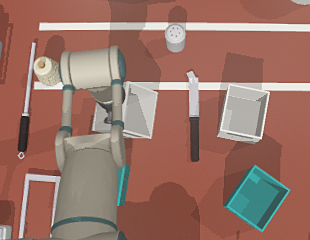

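```bash
python3 -m crank '[[0.03,0,-0.03,0,-10,0],[0.06,0,-0.035,0,-20,0],[0.09,0,-0.04,0,-30,0],[0.09,0,-0.04,0,-30,0],[0.09,0,-0.04,0,-30,0]]'
python3 - <<'E'
from h import *
s=manip.get_state()
im=viewer.get_image("wrist"); cv2.imwrite("pics/w3.png",im['frame'])
M=np.eye(4); M[:3,:3]=R_of(s).as_matrix(); M[:3,3]=s['position']; im['world_from_camera']=M@im['mount']
P=pts(im)
for v in (60,120,180,240,300,360): print(v,np.round(P[v,[180,230,280,330,380]],3).tolist())
E
```

```text
clock: 4.5
position: [0.4958, 0.2384, 0.2012]
ee_rot: [0.177, 0.708, 0.657, -0.19]
contact_force: [-0.5, -0.7, 0.5]
width: 0.051
60 [[0.411, 0.278, -0.002], [0.458, 0.274, -0.0], [0.505, 0.27, -0.001], [0.551, 0.267, -0.001], [0.598, 0.265, -0.0]]
120 [[0.393, 0.216, -0.002], [0.447, 0.212, -0.002], [0.501, 0.208, -0.001], [0.555, 0.203, -0.002], [0.609, 0.2, -0.002]]
180 [[0.367, 0.132, -0.001], [0.436, 0.141, 0.015], [0.496, 0.136, 0.015], [0.555, 0.138, 0.022], [0.625, 0.112, -0.001]]
240 [[0.327, 0.007, -0.002], [0.445, 0.141, 0.107], [0.495, 0.136, 0.106], [0.545, 0.133, 0.106], [0.649, -0.018, -0.001]]
300 [[0.465, 0.277, 0.238], [0.426, 0.035, 0.119], [0.488, 0.03, 0.118], [0.523, 0.245, 0.224], [0.538, 0.27, 0.237]]
360 [[0.477, 0.296, 0.264], [0.488, 0.288, 0.262], [0.502, 0.285, 0.261], [0.515, 0.293, 0.264], [0.778, -0.684, -0.0]]
```

View pics/w3.png

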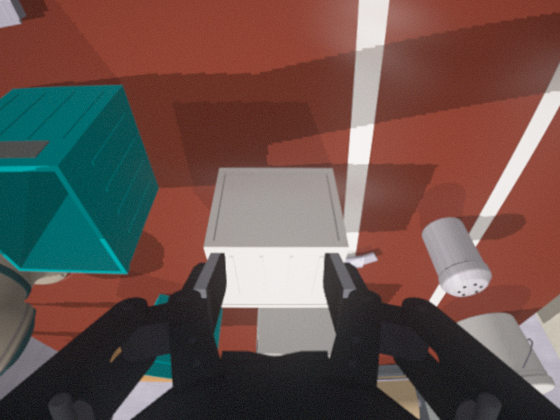

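The left crate lies on its side and its underside (pixels 208–346, 168–248) is bare, so the left one is the plain crate. It slid about 15 mm toward -y. Now around to its rim to tip it back.

Run:
```python
from h import *
c=(.494,.213)
to(fr(c,-4.3,0,-.06,.215),-4.3);to(fr(c,-4.3,0,-.243,.2),-4.3)
```

```text
shift mm [-79.7   0.   31. ] rot [ 0.1 30.  -0.1]
shift mm [-2.307e+02  2.000e-01  1.355e+02] rot [ 0.1 30.  -0.1]
```

```bash
python3 -m crank '[[-0.027,0,0.01,0,10,0],[-0.053,0,0.02,0,20,0],[-0.08,0,0.031,0,30,0],[-0.13,0,0.062,0,30,0],[-0.18,0,0.097,0,30,0],[-0.231,0,0.1355,0,30,0],[-0.231,0,0.1355,0,30,0],[-0.206,0,0.179,0,30,0],[-0.181,0,0.222,0,30,0],[-0.181,0,0.222,0,30,0],[-0.181,0,0.222,0,30,0]]'
python3 - <<'E'
from h import *
to(fr((.494,.213),-4.3,0,-.243,.1),-4.3)
E
```

```text
clock: 5.92
position: [0.4769, -0.0297, 0.1022]
ee_rot: [0.002, 0.734, 0.68, 0.002]
contact_force: [0.4, -0.5, 0.5]
width: 0.0516
shift mm [ 0.3 -1.2  2.2] rot [ 0.3  0.  -0.1]
```

```bash
python3 -m crank '[[0.015,0,0,0,0,0],[0.025,0,0,0,0,0],[0.036,0,-0.009,0,0,0],[0.048,0,-0.017,0,0,0],[0.061,0,-0.026,0,0,0],[0.074,0,-0.033,0,0,0],[0.088,0,-0.038,0,0,0],[0.102,0,-0.043,0,0,0],[0.116,0,-0.046,0,0,0],[0.126,0,-0.048,0,0,0],[0.136,0,-0.049,0,0,0],[0.144,0,-0.05,0,0,0],[0.151,0,-0.05,0,0,0],[0.158,0,-0.05,0,0,0],[0.165,0,-0.05,0,0,0],[0.172,0,-0.05,0,0,0],[0.175,0,-0.05,0,0,0]]'
python3 - <<'E'
from h import *
im=viewer.get_image("side"); P=pts(im); f=im['frame']; cv2.imwrite("pics/side4.png",f[100:300,150:400])
for c in crates(im,.115,.14): print(c[:3])
E
```

```text
clock: 8.05
position: [0.49, 0.1453, 0.152]
ee_rot: [0.002, 0.733, 0.68, 0.002]
contact_force: [-1.4, -0.2, 0.3]
width: 0.0511
(array([202, 143,  61,  35], dtype=int32), 361, ((493.34881591796875, 203.2982177734375), (128.1074676513672, 147.1077880859375), 85.28369903564453))
(array([298, 197,  70,  53], dtype=int32), 643, ((497.83428955078125, -215.30508422851562), (126.3246078491211, 146.04689025878906), 80.68939208984375))
```

View pics/side4.png

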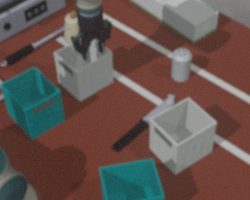

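The left crate is upright again at crop (80,75), about 10 mm from its start. On to the right crate.

Run:
```python
from h import *
c=(.498,-.2125)
to(fr(c,-9.1,0,.10,.21),-9.1);to(fr(c,-9.1,0,.10,.115),-9.1)
```

```text
shift mm [-256.7   43.8  -57.7] rot [0.3 0.  4.7]
shift mm [-256.6   43.2   37.3] rot [0.3 0.  4.7]
```

```bash
python3 -m crank '[[0,0,-0.05,0,0,0],[-0.04,0.007,-0.06,0,0,0.5],[-0.09,0.015,-0.06,0,0,2],[-0.14,0.023,-0.06,0,0,3],[-0.19,0.031,-0.06,0,0,4],[-0.235,0.04,-0.06,0,0,4.7],[-0.2567,0.0435,-0.04,0.3,0,4.7],[-0.2567,0.0435,0,0.3,0,4.7],[-0.2567,0.0435,0.0373,0.3,0,4.7],[-0.2567,0.0435,0.0373,0.3,0,4.7],[-0.2567,0.0435,0.0373,0.3,0,4.7]]'
python3 - <<'E'
from h import *
to(fr((.498,-.2125),-9.1,0,.1,.115),-9.1)
im=viewer.get_image("top"); 
for c in crates(im,.12,.14): print(c)
E
```

```text
clock: 9.48
position: [0.515, -0.1142, 0.1162]
ee_rot: [0.001, 0.761, 0.649, 0.001]
contact_force: [0.7, 0.5, -1.0]
width: 0.0512
shift mm [ 0.2 -1.3  1.2] rot [0.1 0.  0. ]
(array([165, 179,  50,  55], dtype=int32), 400, ((493.5062255859375, 208.00735473632812), (122.5394058227539, 143.3738555908203), 85.81904602050781), np.float64(0.12963951643568583))
(array([316, 186,  45,  55], dtype=int32), 243, ((495.9861145019531, -224.57327270507812), (100.0271224975586, 143.37118530273438), 80.6031265258789), np.float64(0.1297382742990818))
```

Left crate: 5 mm off its start, rim level. Tipping the right one the same way, then backing off for a look.

```bash
python3 -m crank '[[-0.015,0,0,0,0,0],[-0.026,0,0,0,0,0],[-0.034,0,-0.002,0,0,0],[-0.043,0,-0.008,0,0,0],[-0.052,0,-0.014,0,0,0],[-0.064,0,-0.021,0,0,0],[-0.077,0,-0.026,0,0,0],[-0.09,0,-0.030,0,0,0],[-0.104,0,-0.034,0,0,0],[-0.114,0,-0.036,0,0,0],[-0.124,0,-0.038,0,0,0],[-0.132,0,-0.040,0,0,0],[-0.14,0,-0.042,0,0,0],[-0.147,0,-0.043,0,0,0],[-0.154,0,-0.044,0,0,0],[-0.161,0,-0.045,0,0,0],[-0.165,0,-0.045,0,0,0]]'
python3 -m crank '[[0.03,0,-0.03,0,-10,0],[0.06,0,-0.035,0,-20,0],[0.09,0,-0.04,0,-30,0],[0.09,0,-0.04,0,-30,0],[0.09,0,-0.04,0,-30,0]]'
python3 - <<'E'
from h import *
s=manip.get_state()
im=viewer.get_image("wrist"); cv2.imwrite("pics/w5.png",im['frame'])
M=np.eye(4); M[:3,:3]=R_of(s).as_matrix(); M[:3,3]=s['position']; im['world_from_camera']=M@im['mount']
P=pts(im)
for v in (180,210,240,300): print(v,np.round(P[v,[230,255,280,300,330]],3).tolist())
c=(.498,-.2125)
to(fr(c,-9.1,0,-.06,.215),-9.1);to(fr(c,-9.1,0,-.243,.2),-9.1)
E
```

```text
clock: 11.65
position: [0.4892, -0.2777, 0.1617]
ee_rot: [0.001, 0.761, 0.649, 0.001]
contact_force: [-0.9, 0.0, -0.2]
width: 0.0517
clock: 12.28
position: [0.5035, -0.1882, 0.2015]
ee_rot: [0.169, 0.734, 0.627, -0.196]
contact_force: [0.1, -0.7, 0.4]
width: 0.0516
180 [[0.436, -0.281, 0.014], [0.465, -0.287, 0.013], [0.496, -0.288, 0.017], [0.52, -0.295, 0.014], [0.555, -0.294, 0.021]]
210 [[0.44, -0.283, 0.063], [0.468, -0.287, 0.063], [0.495, -0.292, 0.063], [0.517, -0.294, 0.064], [0.549, -0.298, 0.065]]
240 [[0.445, -0.282, 0.106], [0.469, -0.287, 0.105], [0.494, -0.291, 0.105], [0.514, -0.294, 0.105], [0.544, -0.299, 0.105]]
300 [[0.417, -0.386, 0.118], [0.448, -0.39, 0.118], [0.479, -0.395, 0.118], [0.504, -0.398, 0.119], [0.531, -0.183, 0.225]]
shift mm [-79.1  -1.4  30.3] rot [ 0.2 30.  -0. ]
shift mm [-230.    -1.5  134.9] rot [ 0.2 30.  -0. ]
```

View pics/w5.png

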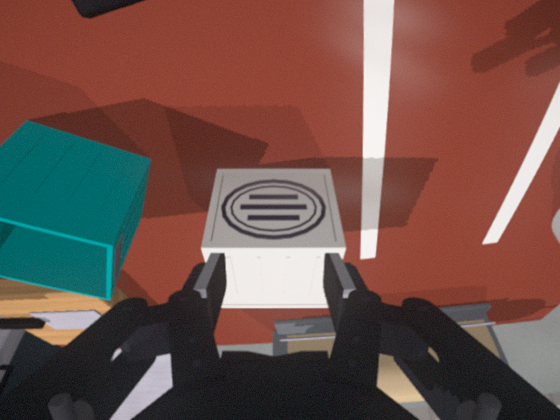

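The dark oval stamp shows at (274,208), so the right crate is the stamped one. The geometry matches the left one; tipping it back the same way.

```bash
python3 -m crank '[[-0.027,0,0.01,0,10,0],[-0.053,0,0.02,0,20,0],[-0.08,-0.001,0.031,0,30,0],[-0.13,-0.001,0.062,0,30,0],[-0.18,-0.001,0.097,0,30,0],[-0.231,-0.001,0.1355,0,30,0],[-0.231,-0.001,0.1355,0,30,0],[-0.206,-0.001,0.179,0,30,0],[-0.181,-0.001,0.222,0,30,0],[-0.181,-0.001,0.222,0,30,0],[-0.181,-0.001,0.222,0,30,0]]'
python3 - <<'E'
from h import *
to(fr((.498,-.2125),-9.1,0,-.243,.1),-9.1)
E
```

```text
clock: 13.7
position: [0.4604, -0.4552, 0.1021]
ee_rot: [0.003, 0.761, 0.648, 0.001]
contact_force: [0.6, -0.3, 1.1]
width: 0.0512
shift mm [ 2.6 -1.2  2. ] rot [ 0.3  0.1 -0.1]
```

```bash
python3 -m crank '[[0.015,0,0,0,0,0],[0.025,0,0,0,0,0],[0.037,0,-0.008,0,0,0],[0.049,0,-0.016,0,0,0],[0.062,0,-0.025,0,0,0],[0.076,0,-0.033,0,0,0],[0.09,0,-0.038,0,0,0],[0.104,0,-0.043,0,0,0],[0.118,0,-0.046,0,0,0],[0.128,0,-0.048,0,0,0],[0.138,0,-0.049,0,0,0],[0.146,0,-0.05,0,0,0],[0.153,0,-0.05,0,0,0],[0.16,0,-0.05,0,0,0],[0.167,0,-0.05,0,0,0],[0.174,0,-0.05,0,0,0],[0.177,0,-0.05,0,0,0]]'
python3 - <<'E'
from h import *
im=viewer.get_image("side")
for c in crates(im,.115,.14): print(c)
E
```

```text
clock: 15.82
position: [0.4884, -0.2799, 0.1516]
ee_rot: [0.003, 0.761, 0.648, 0.001]
contact_force: [0.2, 0.3, 0.7]
width: 0.0514
(array([202, 134,  61,  43], dtype=int32), 517, ((493.21392822265625, 204.43783569335938), (128.6955108642578, 146.21022033691406), 85.52688598632812), np.float64(0.12489058251245977))
(array([301, 200,  69,  53], dtype=int32), 519, ((495.4206237792969, -226.28018188476562), (127.04503631591797, 147.0951385498047), 81.79124450683594), np.float64(0.1259037047633731))
```

Both crates are upright. Raising clear and measuring from the top.

```bash
python3 -m crank '[[0,0,-0.05,0,0,0],[-0.01,-0.06,-0.09,0,0,10],[-0.03,-0.11,-0.09,0,0,20],[-0.03,-0.16,-0.09,0,0,30],[-0.03,-0.16,-0.09,0,0,40],[-0.03,-0.16,-0.09,0,0,40]]'
python3 - <<'E'
from h import *
im=viewer.get_image("top"); P=pts(im); f=im['frame'].astype(int)
for c in crates(im): print(c[1:])
q=P[250:340,300:395].reshape(-1,3);q=q[(q[:,2]>.12)&(q[:,2]<.14)];i=np.nanargmax(q[:,0]);print('turq corner',q[i])
s=manip.get_state(); print(s['qpos'])
E
```

```text
clock: 16.62
position: [0.3248, -0.2838, 0.2413]
ee_rot: [0.003, 0.937, 0.349, 0.002]
contact_force: [0.1, -0.4, -0.2]
width: 0.0511
(383, ((493.56207275390625, 207.83425903320312), (121.99995422363281, 143.36631774902344), 85.61585235595703), np.float64(0.13019258197702177))
(368, ((495.7203369140625, -223.27023315429688), (123.60301971435547, 143.87619018554688), 81.29475402832031), np.float64(0.12978818884390098))
turq corner [ 0.33936392 -0.24222524  0.13301575]
[-0.88076328  0.04711843  1.76719311  0.00213012  1.3210938  -0.02584923]
```

Run:
```python
from h import *
c=(.4957,-.2233)
to(fr(c,-8.7,-.096,0,.22),-98.7);to(fr(c,-8.7,-.096,0,.065),-98.7)
```

```text
shift mm [106.2  -7.3  21.3] rot [ 0.3 -0.3 49.7]
shift mm [105.9  -8.3 176.3] rot [ 0.3 -0.3 49.7]
```

```bash
python3 -m crank '[[0.03,-0.002,0.005,0,0,10],[0.06,-0.004,0.01,0,0,20],[0.09,-0.006,0.015,0,0,30],[0.106,-0.008,0.02,0,0,40],[0.106,-0.008,0.02,0,0,49.7],[0.106,-0.008,0.02,0,0,49.7]]'
python3 -m crank '[[0,0,0.05,0,8,0],[0,0,0.1,0,8,0],[0,0,0.12,0,8,0],[0,0,0.12,0,8,0]]'
python3 - <<'E'
from h import *
c=(.4957,-.2233); s=manip.get_state()
to(fr(c,-8.7,-.096,0,.065),-98.7)
im=viewer.get_image("side"); cv2.imwrite("pics/side6.png",im['frame'][160:370,200:480])
E
```

```text
clock: 17.42
position: [0.4009, -0.2082, 0.221]
ee_rot: [0.001, 0.997, -0.073, 0.003]
contact_force: [-0.3, 0.7, 0.3]
width: 0.0514
clock: 17.92
position: [0.4007, -0.208, 0.0996]
ee_rot: [0.006, 0.995, -0.072, 0.071]
contact_force: [-0.2, 0.4, -0.5]
width: 0.0509
shift mm [-4.7  0.7 34.3] rot [ 0.  -8.1  0.5]
```

View pics/side6.png

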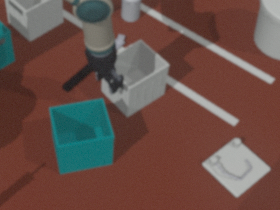

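```bash
python3 -m crank '[[-0.0025,0,0.018,0,0,0],[-0.0047,0.0007,0.0343,0,0,0.5],[-0.0047,0.0007,0.0343,0,0,0.5],[-0.0047,0.0007,0.0343,0,0,0.5]]'
python3 -m crank '[[0.01,0,0.0014,0,0,0],[0.0198,0,0.0028,0,0,0],[0.0347,0,0.0049,0,0,0],[0.0495,0,0.007,0,0,0],[0.0644,0,0.009,0,0,0],[0.0792,0,0.0111,0,0,0],[0.0941,0,0.0132,0,0,0],[0.1089,0,0.0153,0,0,0],[0.1238,0,0.0174,0,0,0],[0.1386,0,0.0195,0,0,0],[0.1535,0,0.0216,0,0,0],[0.1683,0,0.0236,0,0,0],[0.1832,0,0.0257,0,0,0],[0.195,0,0.0274,0,0,0],[0.205,0,0.0288,0,0,0],[0.2129,0,0.0299,0,0,0],[0.2178,0,0.0306,0,0,0],[0.2178,0,0.0306,0,0,0],[0.2178,0,0.0306,0,0,0]]'
cat >> h.py <<'E'
def lane(im):
    P=pts(im)
    for c in crates(im):
        print(c[1:])
        if c[2][0][1]<0:
            B=cv2.boxPoints(((c[2][0]),(120,140),c[2][2]))
            L=np.array([699.3,-14.7]); ex=np.array([.99912,.0419])
            print('corner lane x',np.round((B-L)@ex,1))
    s=manip.get_state(); print(s['position'])
E
python3 - <<'E'
from h import *
lane(viewer.get_image("top")); lane(viewer.get_image("side"))
E
```

```text
clock: 18.48
position: [0.403, -0.2104, 0.0675]
ee_rot: [0.007, 0.994, -0.076, 0.073]
contact_force: [-0.3, -0.4, 0.4]
width: 0.0509
clock: 20.85
position: [0.621, -0.244, 0.0696]
ee_rot: [0.007, 0.994, -0.076, 0.074]
contact_force: [-0.4, 0.5, -1.3]
width: 0.0514
(202, ((701.5910034179688, -253.7589569091797), (122.10169219970703, 137.4027557373047), 81.14350128173828), np.float64(0.12923882060994407))
corner lane x [-88.1  49.2  72.6 -64.7]
(284, ((493.61627197265625, 208.19863891601562), (121.76174926757812, 144.28683471679688), 85.21263122558594), np.float64(0.13015626307811956))
[ 0.62102219 -0.24400328  0.06969399]
(325, ((493.43475341796875, 203.37844848632812), (128.33180236816406, 146.4596405029297), 84.57706451416016), np.float64(0.12737398013034862))
(306, ((681.3992309570312, -256.5623779296875), (124.33292388916016, 182.75213623046875), 83.53604125976562), np.float64(0.12837230920773712))
corner lane x [-106.4   31.9   50.4  -87.9]
[ 0.6210055  -0.24400766  0.06972046]
```

By the top view the crate needs about 8 mm more (the arm hides part of it). Pushing on, then backing off and rising clear.

```bash
python3 -m crank '[[0.004,0,0.0006,0,0,0],[0.0085,0,0.0012,0,0,0],[0.0085,0,0.0012,0,0,0],[0,0,0,0,0,0],[-0.015,0,-0.002,0,0,0],[-0.0225,0,-0.053,0,0,0],[-0.0435,0,-0.106,0,0,0],[-0.09,0,-0.16,0,0,0],[-0.14,0,-0.18,0,0,0],[-0.19,0,-0.19,0,0,0],[-0.24,0,-0.195,0,0,0],[-0.24,0,-0.195,0,0,0],[-0.24,0,-0.195,0,0,0]]'
python3 - <<'E'
from h import *
im=viewer.get_image("top"); lane(im); cv2.imwrite("pics/top7.png",im['frame'])
f=im['frame'].astype(int);P=pts(im)
def bb(n,u0,u1,v0,v1,zlo,zhi):
    p=P[v0:v1,u0:u1]; q=p[(p[...,2]>zlo)&(p[...,2]<zhi)]; print(n,len(q),np.round(np.nanpercentile(q,[1,99],axis=0),3).tolist())
bb('knife',268,300,165,265,.006,.05);bb('shaker',250,282,115,158,.08,.13);bb('steel',104,130,140,262,.008,.05);bb('spool',120,160,150,190,.03,.14);bb('guard',420,468,198,250,.006,.05)
# tape inner edges near the crate
for u in (320,350,380):
    col=(f[:,u].min(-1)>185)&(abs(P[:,u,2])<.006); v=np.where(col)[0]; v=v[(v>110)&(v<200)]; print(u,[np.round(P[k,u,:2],3).tolist() for k in v])
E
```

```text
clock: 22.58
position: [0.3581, -0.2035, 0.2276]
ee_rot: [0.008, 0.994, -0.076, 0.075]
contact_force: [0.6, -0.5, -0.4]
width: 0.0514
(361, ((707.6301879882812, -255.30111694335938), (123.4293212890625, 143.0177001953125), 81.26460266113281), np.float64(0.12967198830758808))
corner lane x [-82.   55.3  78.5 -58.9]
(389, ((493.86517333984375, 207.63597106933594), (121.7509765625, 144.18499755859375), 86.02115631103516), np.float64(0.1299950090254487))
[ 0.35862031 -0.20362258  0.22745428]
knife 871 [[0.359, -0.107, 0.006], [0.643, -0.034, 0.026]]
shaker 361 [[0.707, -0.029, 0.083], [0.769, 0.034, 0.109]]
steel 687 [[0.345, 0.44, 0.008], [0.711, 0.488, 0.035]]
spool 565 [[0.579, 0.364, 0.031], [0.642, 0.429, 0.121]]
guard 1440 [[0.429, -0.642, 0.006], [0.563, -0.515, 0.035]]
320 [[0.817, -0.176], [0.798, -0.176], [0.602, -0.18], [0.6, -0.181], [0.596, -0.181], [0.593, -0.181]]
350 [[0.618, -0.278], [0.615, -0.278], [0.612, -0.278], [0.609, -0.279], [0.605, -0.278], [0.602, -0.278], [0.599, -0.278]]
380 [[0.828, -0.378], [0.826, -0.379], [0.82, -0.377], [0.818, -0.378], [0.815, -0.378], [0.809, -0.377], [0.806, -0.377], [0.622, -0.375], [0.619, -0.375], [0.616, -0.376], [0.612, -0.375], [0.609, -0.375], [0.606, -0.376], [0.603, -0.376]]
```

View pics/top7.png

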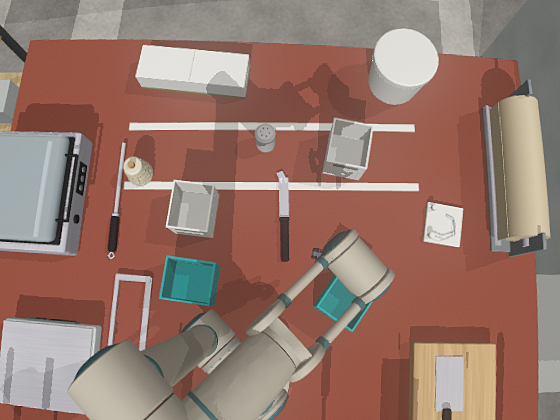

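The stamped crate stands at (348,148), its corners at -82 to +79 mm in the lane (±92 allowed). The plain crate at (192,208) is about 6 mm from its start. Bystanders are unmoved, rims are level at 0.130, and the arm is clear.

```bash
python3 -c "
from rig import job; print(job.sign_off())"
```

```text
the job is handed in; nothing more can be done
None
```

I tipped the left crate onto its side (bare underside) and back upright, then did the same with the right crate, which carries the oval stamp. I then pushed the right crate into the dispatch lane with the two fingers and handed the job in at about 22.6 s of the 72 s allowed. The rig reports no verdict.

**Last checks, from the top camera:**
- **Stamped crate:** its corners lie between -82 and +79 mm across the lane, where ±92 is allowed. Its middle is about 240 mm from the lane's middle, where 380 is allowed.
- **Plain crate:** about 6 mm from its start, where 60 is allowed.
- **Both upright:** both rims are level at 0.130 m.
- **Bystanders:** the shaker, spool and guard are unchanged to 1–2 mm. The knife and steel boxes shifted by up to about 10 mm, probably because their search areas also catch neighbouring edges. They look unmoved in the picture.
- **Arm:** clear of everything, with a contact force of about 0.

**Disagreements:** during the push, a side view partly hidden by the arm put the stamped crate about 20 mm nearer the robot than the top view did. I relied on the unobstructed top view, which matched the tape edges. I did not take a second side view at the end.

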